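# Hook and snap the cover onto a controller housing

## Robot

A 7-joint arm with a two-finger parallel gripper is mounted at the origin on the work surface. World frame = base frame: x ahead of the robot, y to its left, z up, the work surface at z = 0. Lengths are in mm, angles in rad, forces in N, time in s.
With the tool pointing down it reaches from about 400 to 900 mm from the base axis. Payload 5.5 kg.
Tool frame: the origin (TCP) lies at the very end of the fingers, on their centre line; the grasp point (between the pads) lies 19 mm behind it; z points along the fingers, y is the direction in which the jaws open and shut (so a half turn about z gives the same grasp; the last joint's range is limited). The gripper opens to 92 mm and grips with 3 to 60 N. Pads are 19 mm wide; open, the fingers measure 130 mm over their backs; the gripper's body (75 mm by 190 mm) begins 47 mm behind the grasp point.
Start: joints at [-0.96, 0.501, -0.427, 1.55, 0.221, 1.138, -0.21], TCP at [221.502, 611.095, 226.729] pointing down, gripper open.
Joint ranges: [-2.88, 2.88], [-0.31, 2.03], [-1.54, 1.56], [0.2, 2.42], [-1.41, 4.55], [0.19, 2.02], [-2.57, 2.57]. Speed limits (rad/s): [2.57, 2.57, 3.14, 3.14, 3.14, 3.14, 3.14].

## Interface

Orientations are given as a unit quaternion [w, x, y, z].
In Python, from workcell import ctrl gives the robot as it stands. The module is installed in compiled form; this text tells all that it offers.
- The arm moves only by the tool step_arm, never from a script. Its argument "deltas" is text: rows parted by semicolons, each of 5 numbers parted by spaces: the gripper command: -1 is fully open, 1 is shut, values between are in proportion, then the shift along the world's x, y, z in mm, then the turn about the world's z in rad. A call has 1 to 20 rows; each row is the pose to reach, as a shift and turn from the pose commanded when the call began; what a row does not reach only later rows make up. A row lasts 1/8 s, in which the tool goes at most 62.5 mm and 10.7 degrees, less where a joint would pass 70% of its speed; a pose out of reach is approached as far as the arm can. A call with a gripper value outside its range is refused whole. The fingers move at their own pace and stop on an object; the grip force is fixed at half the most. Time passes only in rows, so rows that repeat a pose let the fingers close. It gives the time, the measured TCP pose, the force and the opening at its end, in the units of the state.
- ctrl.get_obs(): the state, without advancing time (a new reading comes with each control period).
- ctrl.snapshot(name): name is "side" or "top" or "wrist"; returns a dict with "frame" (400x640x3 uint8, blue, green, red), "depth" (400x640 float32, mm along the optical axis (not along the pixel's ray), 0 where there is no reading), "K" (3x3 intrinsics, pixels), "view" (4x4, takes a point from world to camera coordinates); the wrist camera has in their place "mount" (4x4, takes a point from camera to tool coordinates, whose origin is the TCP and whose axes are the flange's). Camera axes: x right, y up, looking along -z (the intrinsics and any distortion apply to the point x, -y, -z); pixel columns grow to the right and rows downward; lengths in mm; the calibration is good to about 2 mm. A picture is of the moment at which its call begins: read the wrist's pose just before it.
- ctrl.hand_in(): hands the job in, once; it reports no verdict.
Trained networks look in the newest picture that a camera, given by its name, has taken for a name from the list of things; names that differ only in an ending like _2 or _b are one class to them, and where a whole thing is asked for, a point or a joint stands for the part that bears it (a point fixed in the world has none). Each returns a list of dicts, best first, with "score" (0 to 1); they miss things now and then, are a little off and sometimes report something else, mostly with a low value. They report only what shows in the picture. A call takes as long as a camera call. They do not tell look-alikes from the thing itself.
- ctrl.spot_in(camera, query): "rect" ([centre column, centre row, width, height] in pixels, round what is visible of it).
- ctrl.cut_out(camera, query): "pixels" (400x640 bool, what is visible of it) and "rect" ([centre column, centre row, width, height] in pixels, round what is visible of it).
The state is a dict: "time": time; "joints": joint angles; "dq": joint speeds; "joint_torque": joint torques, N m; "ee_pos": TCP position; "orientation": TCP orientation; "wrist_force": force on the tool from outside, world axes, zero at the start; "wrist_torque": the same for the moment, N m; "opening": finger opening in mm.
Only numpy, scipy, OpenCV 4.12 (cv2) and the standard library are available. Lean on these libraries where they do the work, as an engineer would, in place of code of your own. Each camera call takes 0.05 s, during which the arm holds its last target.

## Task

Close the controller housing with its cover, the long grey one with two tongues: holding the other end up, slide the tongues under the overhanging lip at the terminal end, then press that other end down over the snap latch until the force suddenly drops and the cover sits fully home with the latch sprung back over its ledge. Do not let go: the job ends with the gripper still pressing the closed cover firmly down onto the housing (some 5 to 15 N). Leave the other things on the bench where they lie.

Things in the scene. Friction and masses are not known exactly. Their poses are not given: they have to be found in the camera images.
- lid: the cover (all sizes in mm): hollow light grey plastic shell, open below, 104 long (x) x 58 wide (y) x 22 high, walls 3, about 70 g, right side up. Origin: centre of underside, z up. Tongues at its +x end, catch ledge at -x, both level with the underside. Dark vent slots on top towards the tongues, thumb ribs towards the ledge. Grip it across its width from above.
- lid_tongue (a point): midway between the tips of the cover's two tongues, at half thickness: (60, 0, 1.5) in the cover's frame, same axes. Each tongue sticks out 8 from the +x end, is 12 wide and 3 thick, centred at y = 17 and -17.
- lid_catch (a point): outer lower edge of the cover's catch ledge: (-56, 0, 0) in the cover's frame, same axes. The ledge sticks out 4 from the -x end, is 20 wide and 2.2 thick.
- lid_press (a point): where to press: on top of the cover, on the thumb ribs near the ledge end, (-40, 0, 22.4) in the cover's frame, same axes. The force rises to some 6 to 18 N over 2 to 8 mm, suddenly drops to a few N, and about 3 mm lower the latch springs back and the cover stands on the rim; there the top is 56 above the bench.
- tray: the housing: grey plastic tray with a circuit board, fixed on an aluminium plate (156 x 90 x 10). Origin: on the bench under the cover's place; x to the terminal end, z up. The seated cover's frame is at (0, 0, 34), same axes, within 1 in x and 1.5 in y. Rim 104 x 58, 34 above the bench; two tabs by (-38, +-23), up to 45 high, fit inside the cover's walls with 1.5 to 3 play.
- slot_mouth (a point): middle of the opening under the lip: (54.5, 0, 36.8) in the housing's frame, same axes. The terminal end (x 48 to 72) is a flat sill level with the rim; the lip above it begins at x = 54.5, leaves a slot 5.6 high and 50 wide (2 free beside each tongue), ended by a wall at x = 60.6. Lip top 42.6, terminal strip (x over 62) 52.6 above the bench.
- latch (a joint): snap latch, a sprung upright plastic arm 16 wide at the housing's -x end (x -57 to -59.5): rad, 0 = at rest, also when closed over the ledge; positive = bent outwards, 0.05 to 0.16 as the ledge passes. The cover clears it when tilted 8 to 12 degrees, ledge end up, tongues on the sill; let go with the tongues fully in, it rests on the latch, ledge end 6 to 12 too high.
- latch_nose (a point): tip of the latch's nose: (-53.4, 0, 38) in the housing's frame at rest; moves with the latch. From the tip the nose's top slopes up and outwards to 47 above the bench at the arm's outer face; its underside hooks over the ledge.
- small_lid: lid of another, smaller housing, same grey plastic: 76 x 50 x 18, no tongues and no ledge, four dark screw dots on top; it does not belong to this job. Origin: centre of its underside.
- tweezers: steel tweezers lying flat, 124 long, 12 wide, 8 high. Origin: under their middle.
- screwdriver: screwdriver with black handle lying flat, 150 long, up to about 26 high. Origin: under its middle.
- spool: solder wire spool standing upright, diameter 56, 40 high. Origin: centre of its underside.
- flux_bottle: small amber bottle, diameter 34, 75 high. Origin: centre of its underside.
- spare_board: spare circuit board on short brass feet, 62 x 84, 15 high. Origin: centre of its underside.
- screw_tray: black open tray with spacers and screws, 75 x 110 x 22. Origin: centre of its underside.
Mind the look-alikes: they are no part of the job. Leave any brown look-alike of the lid alone.

How it is judged:
By the outcome, as a careful person would: the job done as asked, in the order asked, and still so for the second after the job is handed in, while the arm keeps its last pose, push and grip.
It also fails if it takes over 64 s, if anything falls off the work surface, if the arm or the gripper's body presses on something with over 40 N, if the wrist force passes 120 N, or if a joint passes its speed limit or range.

## Working session

There is one attempt and no reset: what is moved stays moved. The work goes in short steps, Python scripts to look and compute and a tool call to move; the robot and the scene stay as the last step left them, time stands still between calls to the robot, and variables do not carry over. Pictures are saved under pics/ and viewed, and the job is handed in when it is done.

Besides the shell and the picture viewer there is one more tool, called after "Call:" as name(argument=value, ...) on one line, values as JSON. step_arm: Moves the arm, as the interface text tells. Its arguments: {"type":"object","properties":{"deltas":{"type":"string"}},"required":["deltas"]}

```bash
mkdir -p pics
cat > h.py <<'E'
from workcell import ctrl
import numpy as np, cv2
from scipy.spatial.transform import Rotation as R
def snap(n,fn=None):
    s=ctrl.snapshot(n)
    if fn: cv2.imwrite('pics/'+fn,s['frame'])
    return s
def cam2world(s,obs=None):
    if 'view' in s: return np.linalg.inv(s['view'])
    q=obs['orientation'];T=np.eye(4);T[:3,:3]=R.from_quat([q[1],q[2],q[3],q[0]]).as_matrix();T[:3,3]=obs['ee_pos']
    return T@s['mount']
def cloud(s,obs=None):
    d=s['depth'];K=s['K'];v,u=np.mgrid[0:400,0:640]
    x=(u-K[0,2])/K[0,0]*d;y=(v-K[1,2])/K[1,1]*d
    P=np.stack([x,-y,-d,np.ones_like(d)],-1)@cam2world(s,obs).T
    P=P[...,:3];P[d<=0]=np.nan
    return P
def proj(s,p,obs=None):
    c=np.linalg.inv(cam2world(s,obs))@np.append(p,1);K=s['K']
    return K[0,0]*c[0]/-c[2]+K[0,2],K[1,1]*(-c[1])/-c[2]+K[1,2]
E
python3 - <<'E'
from h import *
o=ctrl.get_obs();print({k:np.round(v,3) for k,v in o.items()})
for n in['top','side','wrist']:
    s=snap(n,n+'0.png');print(n,s.keys(),s['K'].tolist())
    if n!='wrist':print(np.round(cam2world(s),2).tolist())
    for q in['lid','tray','small_lid','latch']:
        print(n,q,[(round(a['score'],2),np.round(a['rect']).tolist()) for a in ctrl.spot_in(n,q)])
E
```

```text
{'time': np.float64(0.0), 'joints': array([-0.96 ,  0.502, -0.427,  1.551,  0.221,  1.138, -0.21 ]), 'dq': array([-0.001, -0.001, -0.002,  0.   ,  0.002,  0.001, -0.001]), 'joint_torque': array([ 0.0000e+00, -5.6656e+01, -5.8170e+00, -2.7911e+01, -6.9000e-02,
        3.1000e-02,  0.0000e+00]), 'ee_pos': array([221.342, 610.395, 225.671]), 'orientation': array([-0.   ,  0.173,  0.985, -0.001]), 'wrist_force': array([ 0.136, -0.457,  0.189]), 'wrist_torque': array([ 0.056,  0.007, -0.001]), 'opening': np.float64(91.965)}
top dict_keys(['frame', 'depth', 'K', 'view']) [[499.0297449333979, 0.0, 324.7557364819771], [0.0, 499.0297449333979, 194.50860445012535], [0.0, 0.0, 1.0]]
[[-0.01, 1.0, -0.03, 463.03], [-1.0, -0.01, -0.01, -15.68], [-0.01, 0.03, 1.0, 1382.76], [0.0, 0.0, 0.0, 1.0]]
top lid [(0.82, [227.0, 277.0, 41.0, 38.0]), (0.58, [330.0, 165.0, 38.0, 40.0])]
top tray [(0.79, [229.0, 183.0, 39.0, 55.0])]
top small_lid []
top latch []
side dict_keys(['frame', 'depth', 'K', 'view']) [[391.2692734421549, 0.0, 323.38495183164406], [0.0, 391.2692734421549, 199.51480365335706], [0.0, 0.0, 1.0]]
[[-0.71, 0.37, -0.6, -0.06], [-0.7, -0.4, 0.58, 527.37], [-0.02, 0.84, 0.55, 536.69], [0.0, 0.0, 0.0, 1.0]]
side lid [(0.69, [314.0, 202.0, 51.0, 25.0]), (0.65, [315.0, 355.0, 80.0, 40.0])]
side tray [(0.87, [223.0, 272.0, 75.0, 78.0])]
side small_lid [(0.9, [391.0, 172.0, 31.0, 24.0])]
side latch []
wrist dict_keys(['frame', 'depth', 'K', 'mount']) [[298.70259549454056, 0.0, 321.0367528776847], [0.0, 298.70259549454056, 199.4098192348989], [0.0, 0.0, 1.0]]
wrist lid []
wrist tray []
wrist small_lid []
wrist latch []
```

View pics/top0.png

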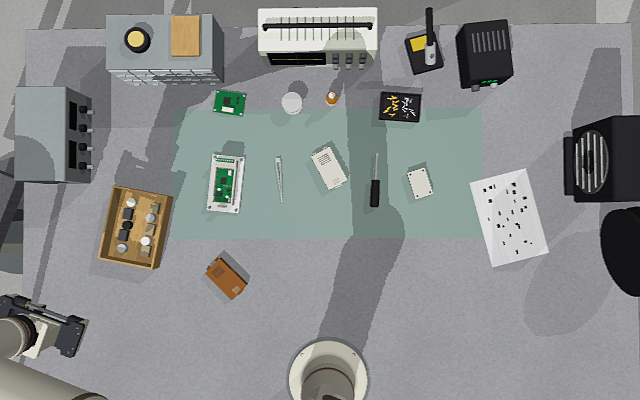

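View pics/side0.png

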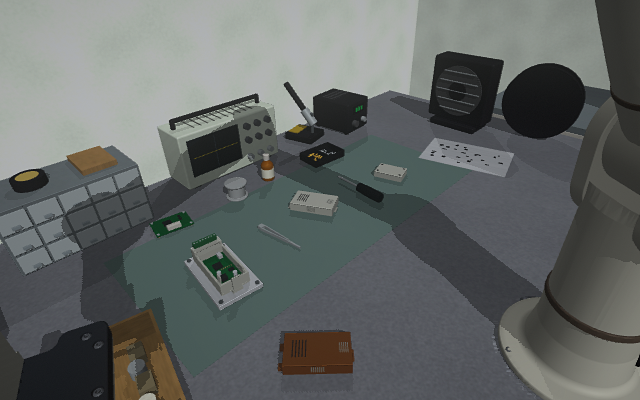

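View pics/wrist0.png

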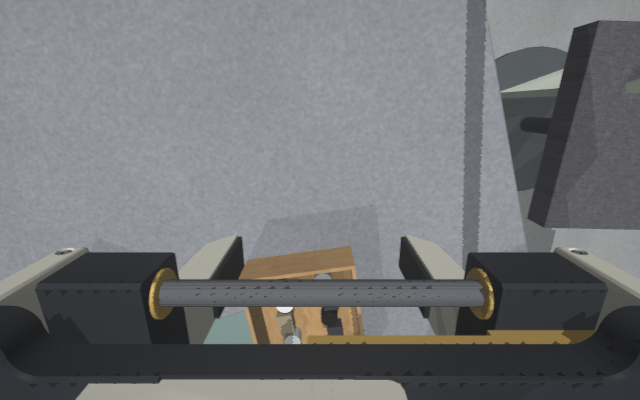

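Run:
```python
import cv2,numpy as np
t=cv2.imread('pics/top0.png');s=cv2.imread('pics/side0.png')
a=cv2.resize(t[140:310,190:370],(800,600)[:1]*1+(600,)[:1] if 0 else (635,600),interpolation=cv2.INTER_CUBIC);cv2.imwrite('pics/top0c.png',a)
b=cv2.resize(s[150:400,170:430],(624,600),interpolation=cv2.INTER_CUBIC);cv2.imwrite('pics/side0c.png',b)
```

```text
(no output)
```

View pics/top0c.png

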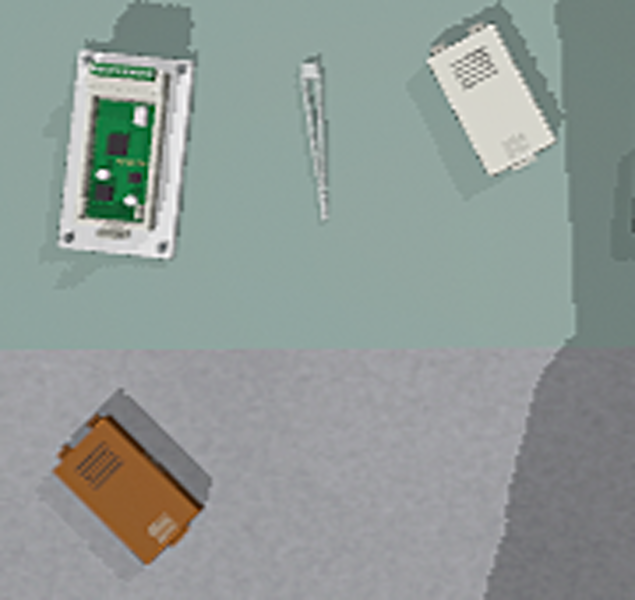

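View pics/side0c.png

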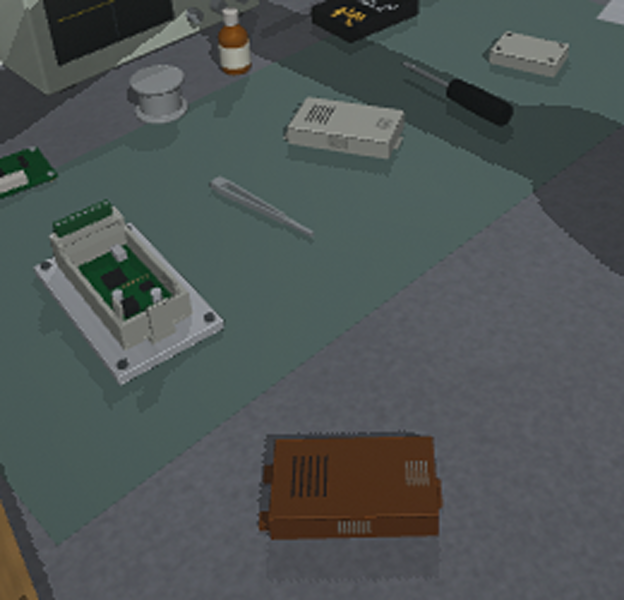

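Candidates in the top view are the grey cover at (330,165), the brown look-alike at (227,277) and the small lid at (418,182). The cover at (330,165) fits: it is grey and has two tongues at its upper-left end, vents near the tongues, and ribs and a ledge at its lower-right end. The enlarged crop confirms this. The tray is at (226,183) with its terminal end up (world +x). Next I'll measure both.

Run:
```python
from h import *
s=snap('top');P=cloud(s)
m=snap('wrist');print(np.round(m['mount'],3).tolist())
for q in['lid','tray']:
    for a in ctrl.cut_out('top',q)+[]:
        M=a['pixels'];p=P[M];p=p[~np.isnan(p[:,0])]
        print(q,a['score'],np.round(a['rect']),np.round(np.median(p,0),1),np.percentile(p[:,2],[5,50,95]))
        uv=np.argwhere(M)[:,::-1].astype(np.float32);r=cv2.minAreaRect(p[:,:2].astype(np.float32));print(r)
q=cloud(s)[240:280,300:330];print(np.nanmedian(q[...,2]))
```

```text
[[0.001, 0.954, 0.301, 81.324], [1.0, -0.0, -0.001, 0.653], [-0.001, 0.301, -0.954, -157.758], [0.0, 0.0, 0.0, 1.0]]
lid 0.85 [226. 276.  40.  39.] [278.8 276.5  22.2] [ 7.0015758  22.22660387 26.91800548]
((276.51226806640625, 281.18890380859375), (113.90454864501953, 66.44242858886719), 44.90705871582031)
lid 0.69 [329. 168.  30.  41.] [577.2  -5.3  22.4] [ 9.16129285 22.42635356 27.40731902]
((579.2531127929688, -5.504402160644531), (114.7203369140625, 60.78633499145508), 26.9278621673584)
lid 0.35 [374. 193.  10.  27.] [ 507.7 -129.8   24. ] [16.85510425 24.02799351 29.2906748 ]
((510.39044189453125, -131.24041748046875), (24.64424705505371, 76.90179443359375), 85.8658676147461)
tray 0.8 [226. 183.  37.  55.] [537.5 276.6  19.2] [ 7.04995935 19.23113181 45.35042193]
((537.291748046875, 279.6257019042969), (92.155029296875, 155.3714141845703), 83.29712677001953)
0.576623857501545
```

Call:
step_arm(deltas="-1 100 -105 0 0.23;-1 316 -335 -20 0.23;-1 316 -335 -20 0.23;-1 316 -335 -50 0.23;-1 316 -335 -50 0.23;-1 316 -335 -50 0.23;-1 316 -335 -50 0.23;-1 316 -335 -50 0.23;-1 316 -335 -50 0.23;-1 316 -335 -50 0.23;-1 316 -335 -50 0.23;-1 316 -335 -50 0.23")

```text
time: 2.45
ee_pos: [536.7, 277.5, 177.1]
orientation: [0.0, 0.058, 0.998, 0.0]
wrist_force: [0.5, -0.5, -0.0]
opening: 92.0
```

Run:
```python
from h import *
o=ctrl.get_obs();print(o['time'],o['ee_pos'],o['orientation'],o['wrist_force'])
s=snap('wrist','tray1.png');np.savez('tray1.npz',depth=s['depth'],K=s['K'],mount=s['mount'],pos=o['ee_pos'],q=o['orientation'])
```

```text
2.45 [536.72626162 277.49781074 177.08698678] [8.89920382e-05 5.76639078e-02 9.98336014e-01 2.62537706e-04] [ 0.51158638 -0.45468526 -0.03038041]
```

View pics/tray1.png

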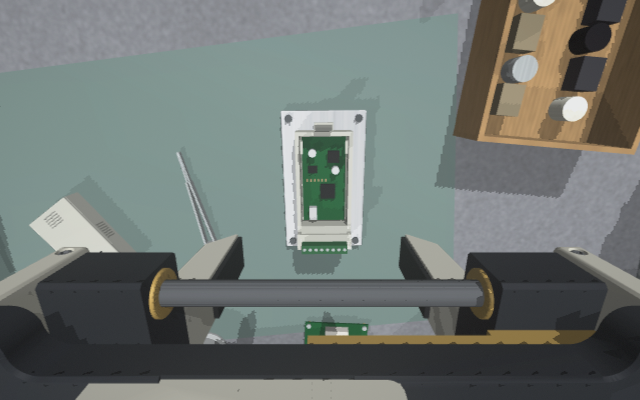

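The wrist view shows the tray at about (324,180), with the latch at the top (323,127) and the terminal strip at the bottom (325,247).

```bash
cat > fit.py <<'E'
from h import *
def load(f):
    d=np.load(f);return {'depth':d['depth'],'K':d['K'],'mount':d['mount']},{'ee_pos':d['pos'],'orientation':d['q']}
E
python3 - <<'E'
from fit import *
s,o=load('tray1.npz');P=cloud(s,o)
near=(np.hypot(P[...,0]-537,P[...,1]-279)<110)
yy,xx=np.mgrid[0:400,0:640]
near&=(yy<258)
print('bench',np.nanmedian(P[...,2][near&(P[...,2]<5)]))
pl=near&(P[...,2]>7)
n,l,st,c=cv2.connectedComponentsWithStats(pl.astype(np.uint8));k=1+np.argmax(st[1:,4]);pl=l==k
print(st[k])
z=P[...,2][pl];print(np.histogram(z,bins=np.arange(6,60,2)))
for lo,hi in[(7,13),(31,37),(39,45),(48,56)]:
    m=pl&(P[...,2]>lo)&(P[...,2]<hi);p=P[m]
    print(lo,hi,m.sum(),np.nanmedian(p,0).round(1),cv2.minAreaRect(p[:,:2].astype(np.float32)))
r=cv2.minAreaRect(P[pl][:,:2].astype(np.float32));print(r)
img=cv2.imread('pics/tray1.png')
# overlay hypotheses: plate corners
def ov(cx,cy,yaw,img):
    im=img.copy();c,sn=np.cos(yaw),np.sin(yaw)
    for box,z in[((-52,52,-29,29),34)]:
        pts=[]
        for x,y in[(box[0],box[2]),(box[1],box[2]),(box[1],box[3]),(box[0],box[3])]:
            pts.append(proj(s,[cx+c*x-sn*y,cy+sn*x+c*y,z],o))
        cv2.polylines(im,[np.round(np.array(pts)*8).astype(np.int32)],True,(0,0,255),1,shift=3)
    return im
crop=img[100:260,260:390];cv2.imwrite('pics/tray1c.png',cv2.resize(crop,(487,600),interpolation=cv2.INTER_CUBIC))
E
```

```text
bench 0.6807624398162488
[  281   110    86   144 11239]
(array([  30, 2380, 1732,  282,  150,   73,  480, 2396,  391,  108,  262,
        222,   71,  796,  592,   16,   24,  163,  400,  141,   68,   44,
        103,  307,    8,    0]), array([ 6,  8, 10, 12, 14, 16, 18, 20, 22, 24, 26, 28, 30, 32, 34, 36, 38,
       40, 42, 44, 46, 48, 50, 52, 54, 56, 58]))
7 13 4274 [506.5 288.    9.9] ((538.7510986328125, 281.3985595703125), (90.08328247070312, 155.92864990234375), 83.93943786621094)
31 37 1434 [542.6 280.1  33.9] ((535.6397705078125, 281.71441650390625), (58.1362419128418, 109.4475326538086), 83.93527221679688)
39 45 658 [590.4 279.6  42.6] ((538.5338745117188, 282.1224365234375), (57.377410888671875, 132.94735717773438), 83.22431945800781)
48 56 462 [598.3 275.2  52.4] ((599.0764770507812, 274.8445129394531), (47.61015319824219, 10.422257423400879), 84.37330627441406)
((538.7510986328125, 281.3985595703125), (90.08328247070312, 155.92864990234375), 83.93943786621094)
```

View pics/tray1c.png

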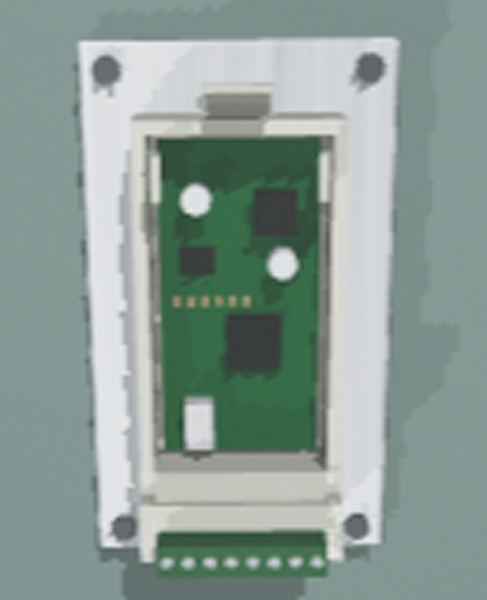

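Run:
```python
from fit import *
s,o=load('tray1.npz');P=cloud(s,o)
yaw=np.radians(-6.06);c,sn=np.cos(yaw),np.sin(yaw)
d=P[...,:2]-[538.75,281.4]
X=c*d[...,0]+sn*d[...,1];Y=-sn*d[...,0]+c*d[...,1];Z=P[...,2]
yy,xx=np.mgrid[0:400,0:640]
near=(abs(X)<90)&(abs(Y)<50)&(yy<262)
def st(n,m):
    m=m&near;print(n,m.sum(),'X',np.percentile(X[m],[0,2,50,98,100]).round(1),'Y',np.percentile(Y[m],[0,2,50,98,100]).round(1),'Z',np.median(Z[m]).round(1))
st('plate',(abs(Z-10)<1.5))
st('rim',(abs(Z-34)<1))
st('rim -x',(abs(Z-34)<1)&(X<-45))
st('lip',(abs(Z-42.6)<1)&(X>45))
st('strip',(abs(Z-52.6)<1)&(X>50))
st('latch',(Z>40)&(X<-50)&(abs(Y)<14))
st('tabs',(Z>42)&(X<-20)&(X>-50))
for yl in(-26,26):
  m=near&(abs(Y-yl)<4)&(Z>32.5)&(Z<35.5)&(abs(X)<40);print(yl,np.percentile(Y[m],[1,50,99]))
```

```text
plate 3914 X [-78.  -76.8 -30.5  69.3  78. ] Y [-45.  -44.1  -0.5  44.1  45. ] Z 9.9
rim 1181 X [-57.8 -57.6   2.2  50.6  51.3] Y [-29.1 -28.8   0.2  28.6  29. ] Z 33.9
rim -x 275 X [-57.8 -57.7 -55.5 -45.5 -45. ] Y [-28.9 -28.7  -0.8  28.8  29. ] Z 33.9
lip 396 X [47.9 48.2 53.  64.8 66.3] Y [-28.8 -28.5  -0.6  28.3  28.6] Z 42.6
strip 335 X [55.7 56.1 60.7 65.6 65.8] Y [-23.9 -23.7   0.3  23.2  23.4] Z 52.5
latch 117 X [-66.9 -66.9 -64.  -60.9 -60. ] Y [-7.5 -7.5  0.1  7.7  7.8] Z 45.1
tabs 286 X [-49.9 -49.  -36.9 -34.2 -33.2] Y [-23.4 -23.1  45.7  49.7  50. ] Z 249.1
-26 [-29.05628734 -27.07618457 -25.06988443]
26 [24.93776342 26.95873886 28.90607449]
```

Call:
step_arm(deltas="-1 40 -282 0 0.586;-1 40 -282 0 0.586;-1 40 -282 0 0.586;-1 40 -282 -10 0.586;-1 40 -282 -20 0.586;-1 40 -282 -20 0.586;-1 40 -282 -20 0.586;-1 40 -282 -20 0.586;-1 40 -282 -20 0.586;-1 40 -282 -20 0.586")

```text
time: 3.75
ee_pos: [577.6, -5.0, 156.9]
orientation: [0.0, -0.233, 0.973, 0.0]
wrist_force: [0.8, 0.2, 0.0]
opening: 92.0
```

Run:
```python
from fit import *
o=ctrl.get_obs();print(o['time'],o['ee_pos'],o['orientation'],o['wrist_force'])
s=snap('wrist','lid1.png');np.savez('lid1.npz',depth=s['depth'],K=s['K'],mount=s['mount'],pos=o['ee_pos'],q=o['orientation'])
P=cloud(s,o);Z=P[...,2]
near=np.hypot(P[...,0]-577,P[...,1]+5)<90
yy,xx=np.mgrid[0:400,0:640];near&=(yy<275)
m=near&(abs(Z-22.3)<1.5)
p=P[m][:,:2].astype(np.float32);r=cv2.minAreaRect(p);print('top',m.sum(),r,np.median(Z[m]))
yaw=np.radians(r[2]) 
# all lid > 1.5 high
m2=near&(Z>1.8)&(Z<30)
n,l,st,c=cv2.connectedComponentsWithStats(m2.astype(np.uint8));k=1+np.argmax(st[1:,4]);m2=l==k
print('all',cv2.minAreaRect(P[m2][:,:2].astype(np.float32)))
c_=np.array(r[0])
ang=np.radians(r[2] if r[1][0]>r[1][1] else r[2]-90)
d=P[...,:2]-c_;X=np.cos(ang)*d[...,0]+np.sin(ang)*d[...,1];Y=-np.sin(ang)*d[...,0]+np.cos(ang)*d[...,1]
print('ang',np.degrees(ang))
for nm,q in[('top',m),('all',m2),('low',m2&(Z<5))]:
    print(nm,np.percentile(X[q],[0,1,99,100]).round(1),np.percentile(Y[q],[0,1,99,100]).round(1))
```

```text
3.75 [577.57018441  -5.01824301 156.94792205] [ 1.57854954e-04 -2.32665562e-01  9.72556791e-01  7.95064083e-06] [0.77802836 0.24526454 0.00859252]
top 5219 ((577.8040161132812, -5.584022521972656), (103.70809936523438, 57.79737091064453), 27.915828704833984) 21.938074725055515
all ((580.9688110351562, -3.8781280517578125), (118.76654052734375, 63.59607696533203), 27.804214477539062)
ang 27.915828704833984
top [-51.9 -50.8  50.4  51.9] [-28.9 -28.2  28.3  28.9]
all [-55.8 -51.9  50.6  63. ] [-31.9 -28.4  28.3  31.7]
low [-55.8 -55.8  61.9  63. ] [-31.9 -31.8  31.6  31.7]
```

View pics/lid1.png

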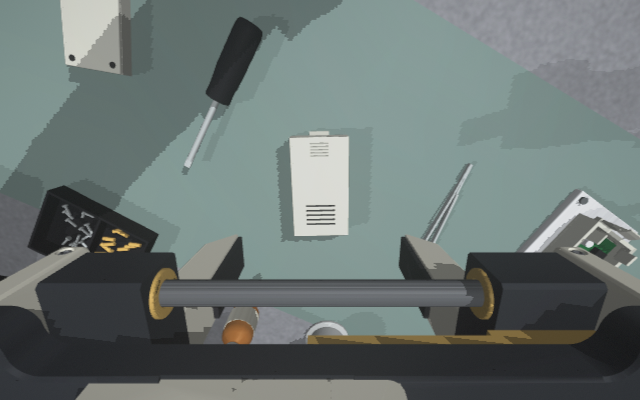

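Call:
step_arm(deltas="-1 -22 -12.3 -50 0.018;-1 -22 -12.3 -100 0.018;-1 -22 -12.3 -140 0.018;-1 -22 -12.3 -150 0.018;-1 -22 -12.3 -153.5 0.018;-1 -22 -12.3 -153.5 0.018;-1 -22 -12.3 -153.5 0.018;-1 -22 -12.3 -153.5 0.018")

```text
time: 4.8
ee_pos: [556.3, -18.3, 4.3]
orientation: [0.001, -0.241, 0.971, -0.0]
wrist_force: [0.9, -0.1, -1.0]
opening: 91.7
```

Call:
step_arm(deltas="-1 -0.5 1 0 0;0.2 -0.5 1 0 0;1 -0.5 1 0 0;1 -0.5 1 0 0;1 -0.5 1 0 0;1 -0.5 1 0 0;1 -0.5 1 0 0;1 -0.5 1 0 0;1 -0.5 1 0 0;1 -0.5 1 0 0")

```text
time: 6.05
ee_pos: [554.9, -17.2, 3.2]
orientation: [-0.0, -0.241, 0.971, 0.0]
wrist_force: [0.3, 0.0, -1.3]
opening: 57.7
```

Gripped with the opening at 57.7 mm. I'll lift and check for tilt.

Call:
step_arm(deltas="1 0 0 10 0;1 0 0 25 0;1 0 0 50 0;1 0 0 80 0;1 0 0 110 0;1 0 0 110 0;1 0 0 110 0;1 0 0 110 0")

```text
time: 7.05
ee_pos: [554.1, -17.3, 112.4]
orientation: [-0.001, -0.241, 0.971, 0.0]
wrist_force: [-0.5, -0.2, -1.1]
opening: 57.3
```

```bash
cat > tilt.py <<'E'
from fit import *
import sys
def tilt(fn,verbose=True):
    o=ctrl.get_obs();print('t',o['time'],'tcp',o['ee_pos'].round(1),'F',o['wrist_force'].round(1),'open',round(o['opening'],1))
    s=snap('wrist',fn);P=cloud(s,o)
    # tool frame horizontal axes
    q=o['orientation'];Rm=R.from_quat([q[1],q[2],q[3],q[0]]).as_matrix()
    d=P-o['ee_pos'];fx=-(Rm[:2,0]);fx=fx/np.linalg.norm(fx);fy=np.array([-fx[1],fx[0]])
    X=d[...,:2]@fx;Y=d[...,:2]@fy;Z=P[...,2];return o,s,X,Y,Z,fx,P
if __name__=='__main__':
    o,s,X,Y,Z,fx,P=tilt(sys.argv[1])
    z0=o['ee_pos'][2]
    m=(abs(Y)<22)&(X>-45)&(X<85)&(Z>z0-40)&(Z<z0+50)&(np.mgrid[0:400,0:640][0]<275)
    m&=np.mgrid[0:400,0:640][0]<268
    a=np.c_[X[m],Y[m],np.ones(m.sum())];w=np.ones(m.sum(),bool)
    for _ in range(6):
        k=np.linalg.lstsq(a[w],Z[m][w],rcond=None)[0];r=Z[m]-a@k;w=abs(r)<max(1.0,1.5*np.median(abs(r[w])))
    print('N',m.sum(),w.sum(),'slopes deg (x,y)',np.degrees(np.arctan(k[:2])).round(2),'z over tcp at X=0',(k[2]-z0).round(2),'X range',np.percentile(X[m][w],[0,1,99,100]).round(1),'Y',np.percentile(Y[m][w],[1,99]).round(1))
E
python3 tilt.py l2.png; python3 -c "
from h import *;snap('side','s2.png')
im=cv2.imread('pics/s2.png');cv2.imwrite('pics/s2c.png',cv2.resize(im[60:310,180:500],(768,600)))"
```

```text
t 7.05 tcp [554.1 -17.3 112.4] F [-0.5 -0.2 -1.1] open 57.3
N 5448 3667 slopes deg (x,y) [0.99 0.07] z over tcp at X=0 18.87 X range [-26.8 -26.1   0.2   0.7] Y [-21.5  21.6]
```

View pics/l2.png

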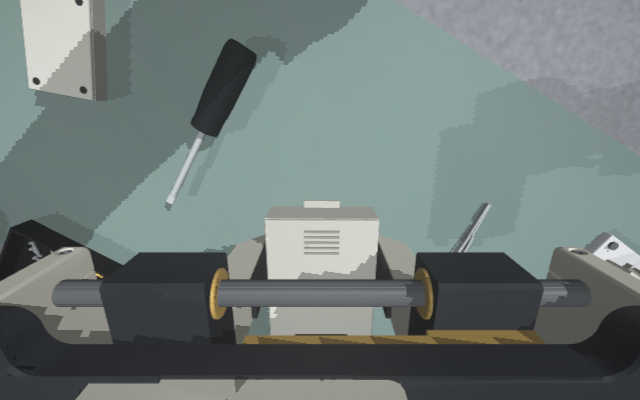

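View pics/s2c.png

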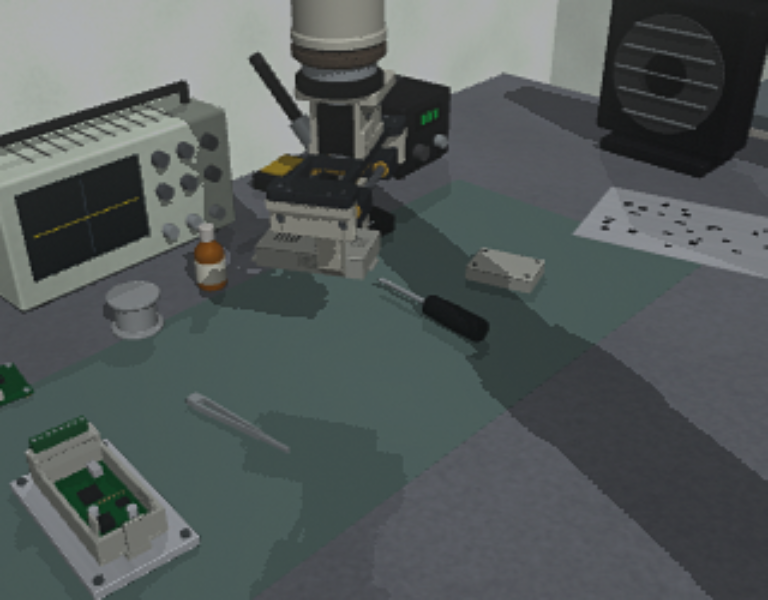

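Call:
step_arm(deltas="1 20 60 0 -0.15;1 40 120 0 -0.3;1 60 180 0 -0.45;1 75.5 240 0 -0.592;1 75.5 288.9 0 -0.592;1 75.5 288.9 -20 -0.592;1 75.5 288.9 -40 -0.592;1 75.5 288.9 -40 -0.592;1 75.5 288.9 -40 -0.592;1 75.5 288.9 -40 -0.592")

```text
time: 8.4
ee_pos: [631.5, 271.0, 74.2]
orientation: [0.001, 0.054, 0.999, 0.0]
wrist_force: [0.5, 0.2, -0.3]
opening: 57.6
```

```bash
python3 tilt.py l3.png;python3 -c "
from h import *;snap('side','s3.png')
im=cv2.imread('pics/s3.png');cv2.imwrite('pics/s3c.png',cv2.resize(im[140:340,120:360],(720,600)))"
```

```text
t 8.4 tcp [631.5 271.   74.2] F [ 0.5  0.2 -0.3] open 57.6
N 7597 1450 slopes deg (x,y) [58.67  0.33] z over tcp at X=0 36.77 X range [-45.  -44.4  -8.9  -8.4] Y [-21.6  21.5]
```

View pics/s3c.png

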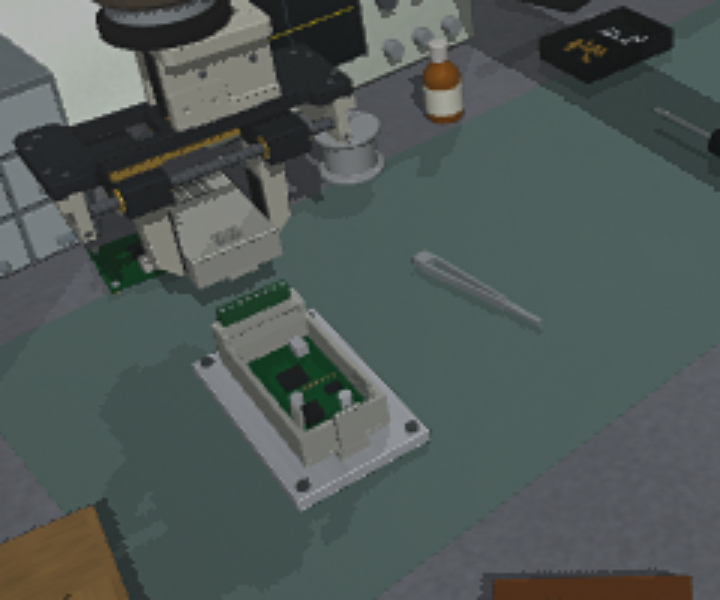

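View pics/l3.png

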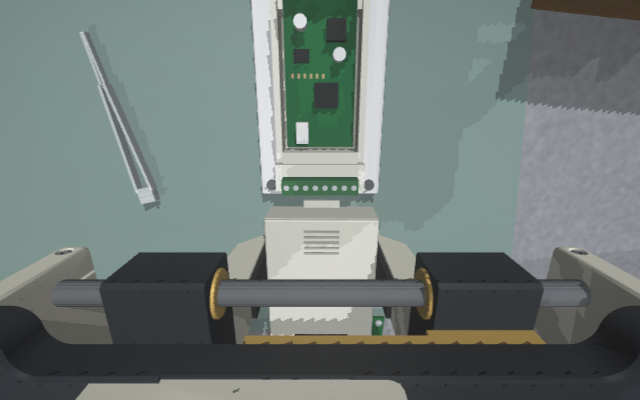

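Call:
step_arm(deltas="1 -2 0.5 -8 0;1 -2 0.5 -14 0;1 -2 0.5 -17 0;1 -2 0.5 -19 0;1 -2 0.5 -20 0;1 -2 0.5 -20 0")

```text
time: 9.25
ee_pos: [628.4, 272.0, 54.6]
orientation: [-0.0, 0.053, 0.999, -0.0]
wrist_force: [-3.3, -2.4, 9.6]
opening: 58.2
```

```bash
sed -i 's/(X>-45)&(X<85)&(Z>z0-40)&(Z<z0+50)/(X>-25)\&(X<-3)\&(Z>z0+8)\&(Z<z0+32)/' tilt.py; python3 tilt.py l4.png
```

```text
t 9.25 tcp [628.4 272.   54.6] F [-3.3 -2.4  9.6] open 58.2
N 3326 3019 slopes deg (x,y) [-1.89 -0.04] z over tcp at X=0 18.99 X range [-25.  -24.8  -3.3  -3. ] Y [-21.6  21.6]
```

Call:
step_arm(deltas="1 0 0 -1 0;1 0 0 -2 0;1 0 0 -3 0;1 0 0 -3.5 0;1 0 0 -3.5 0")

```text
time: 9.93
ee_pos: [629.6, 272.0, 51.9]
orientation: [0.001, 0.053, 0.999, -0.0]
wrist_force: [-2.5, -3.1, 11.0]
opening: 57.6
```

```bash
python3 tilt.py l5.png
```

```text
t 9.925 tcp [629.6 272.   51.9] F [-2.5 -3.1 11. ] open 57.6
N 3277 3006 slopes deg (x,y) [-6.18 -0.05] z over tcp at X=0 19.76 X range [-25.  -24.8  -3.3  -3. ] Y [-21.6  21.6]
```

Call:
step_arm(deltas="1 0 0 -1 0;1 0 0 -2 0;1 0 0 -2.6 0;1 0 0 -2.6 0")

```text
time: 10.48
ee_pos: [630.4, 271.9, 49.7]
orientation: [0.002, 0.053, 0.999, 0.0]
wrist_force: [-1.2, -3.5, 12.0]
opening: 57.9
```

```bash
python3 tilt.py l6.png
```

```text
t 10.475 tcp [630.4 271.9  49.7] F [-1.2 -3.5 12. ] open 57.9
N 3259 2992 slopes deg (x,y) [-9.43  0.04] z over tcp at X=0 20.49 X range [-25.  -24.9  -3.4  -3. ] Y [-21.5  21.6]
```

Call:
step_arm(deltas="1 0 0 -1.2 0;1 0 0 -1.2 0;1 0 0 5 0;1 0 0 20 0;1 0 0 40 0;1 0 0 40 0;1 0 0 40 0")

```text
time: 11.4
ee_pos: [628.5, 272.2, 87.3]
orientation: [0.0, 0.053, 0.999, 0.0]
wrist_force: [0.0, -0.2, -0.1]
opening: 57.8
```

```bash
python3 tilt.py l7.png;python3 -c "
from h import *;snap('side','s7.png')
im=cv2.imread('pics/s7.png');cv2.imwrite('pics/s7c.png',cv2.resize(im[140:340,120:360],(720,600)))"
```

```text
t 11.4 tcp [628.5 272.2  87.3] F [ 0.  -0.2 -0.1] open 57.8
N 3292 3003 slopes deg (x,y) [-10.64  -0.02] z over tcp at X=0 20.86 X range [-25.  -24.8  -3.2  -3. ] Y [-21.6  21.6]
```

View pics/s7c.png

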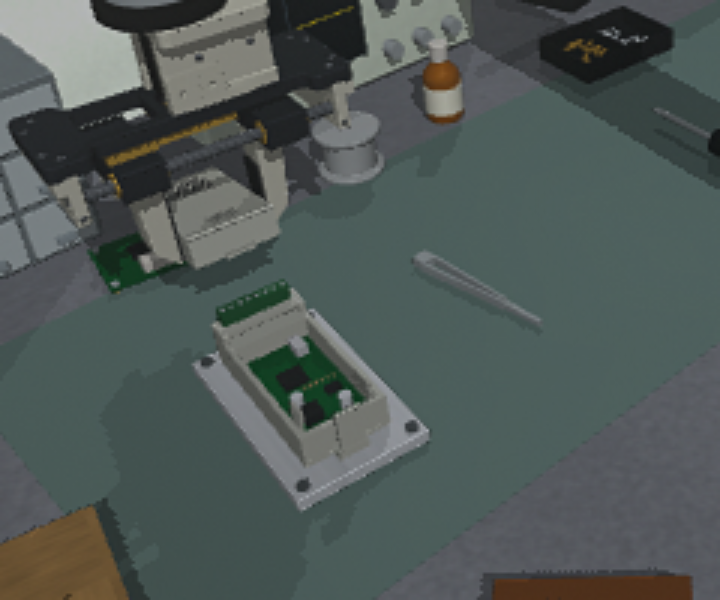

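View pics/l7.png

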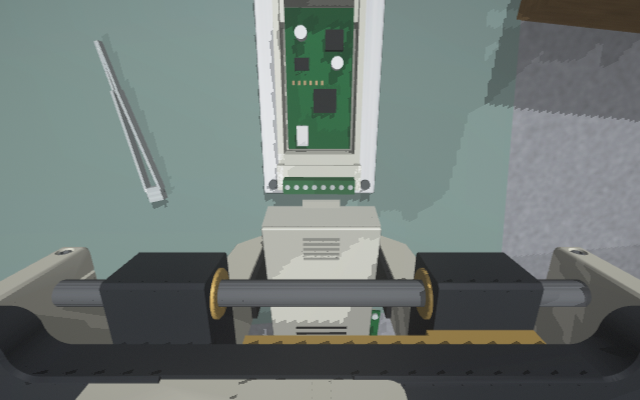

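```bash
cat > lidpose.py <<'E'
from tilt import *
def run(fn):
    o,s,X,Y,Z,fx,P=tilt(fn);z0=o['ee_pos'][2]
    rows=np.mgrid[0:400,0:640][0]
    m=(abs(Y)<21)&(X>-24)&(X<-3)&(Z>z0+8)&(Z<z0+35)&(rows<268)
    a=np.c_[X[m],Y[m],np.ones(m.sum())];w=np.ones(m.sum(),bool)
    for _ in range(6):
        k=np.linalg.lstsq(a[w],Z[m][w],rcond=None)[0];r=Z[m]-a@k;w=abs(r)<max(.8,1.5*np.median(abs(r[w])))
    pl=k[0]*X+k[1]*Y+k[2]
    t=(abs(Z-pl)<.8)&(X>-40)&(X<0)&(rows<268)&(abs(Y)<35)
    xe=np.median([X[t&(abs(Y-y)<1)].min() for y in range(-20,21,4)])
    ye=[np.percentile(Y[t&(abs(X+x)<1)],[0,100]) for x in (16,18,20,22)]
    ye=np.median(ye,0)
    # yaw from -x edge
    ys=np.arange(-24,25,2);xs=[X[t&(abs(Y-y)<1)].min() for y in ys];sl=np.polyfit(ys,xs,1)[0]
    th=-np.arctan(k[0]);ze=k[0]*xe+k[2]-z0
    ux=np.array([np.cos(th),-np.sin(th)]);uz=np.array([np.sin(th),np.cos(th)])
    org=np.array([xe,ze])+52*ux-22*uz
    tip=org+60*ux+1.5*uz; cat=org-56*ux
    print('tilt',np.degrees(th).round(2),'edgeX',xe.round(2),'Y edges',ye.round(2),'mid',ye.mean().round(2),'edge yaw deg',-np.degrees(sl).round(2))
    print('rel TCP (X,Z): origin',org.round(2),'tongue tip',tip.round(2),'catch',cat.round(2))
    th_t=np.radians(-6.06);ut=np.array([np.cos(th_t),np.sin(th_t)]);vt=np.array([-ut[1],ut[0]])
    T=np.array([532.67,281.94]);tcp=o['ee_pos']
    fy=np.array([-fx[1],fx[0]])
    print('tool fwd yaw',np.degrees(np.arctan2(fx[1],fx[0])).round(2))
    for n,q in(('tip',tip),('catch',cat)):
        w=tcp[:2]+fx*q[0]+fy*ye.mean();print(n,'tray frame x,y,z',(ut@(w-T)).round(2),(vt@(w-T)).round(2),(tcp[2]+q[1]).round(2))
    w=tcp[:2]-T;print('tcp tray',(ut@w).round(2),(vt@w).round(2))
if __name__=='__main__':
    run(sys.argv[1])
E
python3 lidpose.py l8.png
```

```text
t 11.5 tcp [627.9 271.9  86.5] F [-0.1  0.1 -0.9] open 57.6
tilt 11.03 edgeX -25.36 Y edges [-27.73  29.32] mid 0.8 edge yaw deg 0.3
rel TCP (X,Z): origin [21.47 -5.79] tongue tip [ 80.65 -15.8 ] catch [-33.49   4.92]
tool fwd yaw -6.06
tip tray frame x,y,z 176.45 0.86 70.67
catch tray frame x,y,z 62.3 0.85 91.39
tcp tray 95.8 0.06
```

Call:
step_arm(deltas="1 -40 4 0 0;1 -85 8.5 0 0;1 -130.7 13 0 0;1 -130.7 13 0 0;1 -130.7 13 -10 0;1 -130.7 13 -10 0;1 -130.7 13 -10 0;1 -130.7 13 -10 0")

```text
time: 12.55
ee_pos: [498.3, 285.1, 77.0]
orientation: [0.0, 0.053, 0.999, 0.0]
wrist_force: [-0.3, -0.5, -0.5]
opening: 57.7
```

```bash
python3 lidpose.py l9.png
python3 - <<'E'
from h import *
s=snap('side','s9.png');cv2.imwrite('pics/s9c.png',cv2.resize(s['frame'][180:330,150:320],(680,600),interpolation=cv2.INTER_CUBIC))
E
```

```text
t 12.55 tcp [498.3 285.1  77. ] F [-0.3 -0.5 -0.5] open 57.7
tilt 10.9 edgeX -25.21 Y edges [-27.95  29.41] mid 0.73 edge yaw deg -0.22
rel TCP (X,Z): origin [21.69 -5.69] tongue tip [ 80.89 -15.57] catch [-33.3   4.9]
tool fwd yaw -6.1
tip tray frame x,y,z 46.42 0.14 61.46
catch tray frame x,y,z -67.77 0.23 81.92
tcp tray -34.47 -0.53
```

View pics/s9c.png

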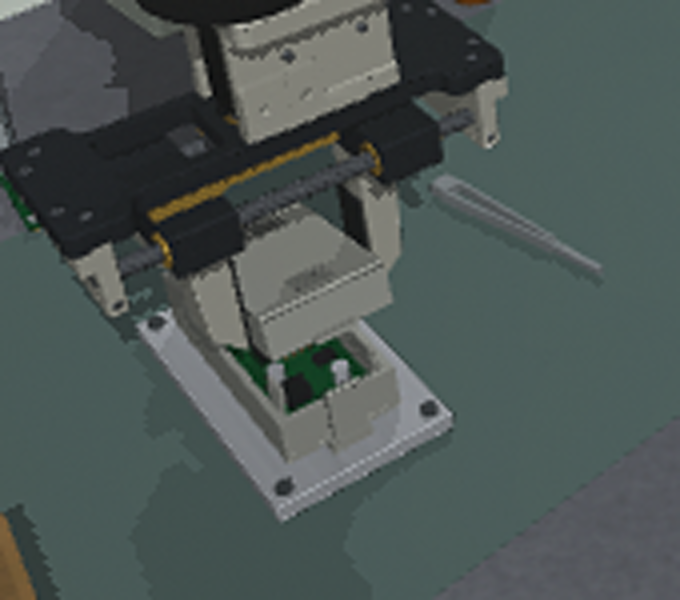

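View pics/l9.png

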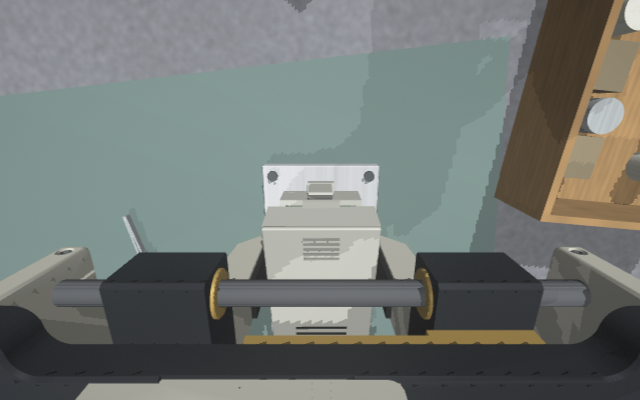

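Run:
```python
from tilt import *
o,s,X,Y,Z,fx,P=tilt('l10.png')
th=np.radians(-6.06);ut=np.array([np.cos(th),np.sin(th)]);vt=np.array([-ut[1],ut[0]])
d=P[...,:2]-[532.67,281.94];x=d@ut;y=d@vt
rows=np.mgrid[0:400,0:640][0]
m=(abs(Z-10)<1.2)&(x<-60)&(x>-80)&(abs(y)<50)&(rows<260)
print('plate -x edge',np.median([x[m&(abs(y-q)<1)].min() for q in range(-30,31,5)]),'y',np.median([[y[m&(abs(x+q)<1)].min(),y[m&(abs(x+q)<1)].max()] for q in(63,65,67,69)],0), 'z',np.median(Z[m]))
m=(Z>40)&(Z<49)&(x<-55)&(x>-63)&(abs(y)<12)&(rows<212)
print('latch',m.sum(),np.percentile(x[m],[0,50,100]),np.percentile(y[m],[0,100]),Z[m].max())
```

```text
t 12.65 tcp [498.1 285.1  77.2] F [ 0.2 -0.1 -0.1] open 57.9
plate -x edge -71.63102927556012 y [-44.43053204  44.32382649] z 9.815957100484553
latch 148 [-60.93533205 -58.71174321 -55.01841898] [-7.84132758  7.6547985 ] 47.75621689183146
```

Call:
step_arm(deltas="1 4 -0.5 -6 0;1 4 -0.5 -12 0;1 4 -0.5 -18 0;1 4 -0.5 -22 0;1 4 -0.5 -23 0;1 4 -0.5 -23 0;1 4 -0.5 -23 0")

```text
time: 13.58
ee_pos: [502.0, 284.9, 54.4]
orientation: [0.0, 0.053, 0.999, 0.0]
wrist_force: [0.1, -0.7, -0.3]
opening: 57.7
```

```bash
python3 lidpose.py l11.png
```

```text
t 13.575 tcp [502.  284.9  54.4] F [ 0.1 -0.7 -0.3] open 57.7
tilt 10.97 edgeX -25.19 Y edges [-27.87  29.38] mid 0.76 edge yaw deg 0.44
rel TCP (X,Z): origin [21.68 -5.74] tongue tip [ 80.87 -15.68] catch [-33.3    4.91]
tool fwd yaw -6.06
tip tray frame x,y,z 50.02 0.41 38.68
catch tray frame x,y,z -64.14 0.41 59.27
tcp tray -30.85 -0.35
```

Call:
step_arm(deltas="1 0 -0.4 -1.5 0;1 0 -0.4 -2.5 0;1 0 -0.4 -3 0;1 0 -0.4 -3 0")

```text
time: 14.12
ee_pos: [501.8, 284.2, 51.1]
orientation: [-0.0, 0.053, 0.999, -0.0]
wrist_force: [-0.3, -0.6, 0.7]
opening: 57.5
```

Call:
step_arm(deltas="1 2 -0.2 0.4 0;1 4 -0.4 0.4 0;1 6 -0.6 0.4 0;1 6 -0.6 0.4 0;1 6 -0.6 0.4 0")

```text
time: 14.75
ee_pos: [507.7, 283.7, 51.5]
orientation: [-0.0, 0.053, 0.999, -0.0]
wrist_force: [-0.4, 0.6, -1.2]
opening: 57.6
```

```bash
python3 lidpose.py l12.png
```

```text
t 14.75 tcp [507.7 283.7  51.5] F [-0.4  0.6 -1.2] open 57.6
tilt 10.95 edgeX -25.17 Y edges [-27.88  29.47] mid 0.8 edge yaw deg 0.16
rel TCP (X,Z): origin [21.71 -5.71] tongue tip [ 80.9  -15.64] catch [-33.27   4.93]
tool fwd yaw -6.06
tip tray frame x,y,z 55.89 -0.12 35.82
catch tray frame x,y,z -58.28 -0.12 56.39
tcp tray -25.0 -0.92
```

Tip is at x = 55.9, z = 35.8, just under the lip with no force. I'll push in until it meets the wall.

Call:
step_arm(deltas="1 1.5 -0.15 0 0;1 3 -0.3 0 0;1 4 -0.4 0 0;1 4 -0.4 0 0;1 4 -0.4 0 0")

```text
time: 15.42
ee_pos: [511.8, 283.3, 51.5]
orientation: [-0.0, 0.053, 0.999, -0.0]
wrist_force: [1.0, 0.6, -0.9]
opening: 57.8
```

```bash
python3 lidpose.py l13.png
```

```text
t 15.425 tcp [511.8 283.3  51.5] F [ 1.   0.6 -0.9] open 57.8
tilt 10.72 edgeX -25.27 Y edges [-27.79  29.34] mid 0.77 edge yaw deg -0.15
rel TCP (X,Z): origin [21.73 -5.62] tongue tip [ 80.96 -15.31] catch [-33.29   4.8 ]
tool fwd yaw -6.06
tip tray frame x,y,z 60.04 -0.09 36.18
catch tray frame x,y,z -54.21 -0.09 56.28
tcp tray -20.92 -0.87
```

Call:
step_arm(deltas="1 -0.4 0 -1.7 0;1 -0.9 0.1 -3 0;1 -1.5 0.2 -4.5 0;1 -2.1 0.2 -6 0;1 -2.5 0.3 -7.4 0;1 -2.5 0.3 -7.4 0")

```text
time: 16.23
ee_pos: [509.7, 283.7, 44.1]
orientation: [0.0, 0.053, 0.999, 0.0]
wrist_force: [1.3, -0.9, 3.9]
opening: 57.9
```

```bash
python3 lidpose.py l14.png
```

```text
t 16.225 tcp [509.7 283.7  44.1] F [ 1.3 -0.9  3.9] open 57.9
tilt 5.97 edgeX -26.21 Y edges [-27.72  29.42] mid 0.85 edge yaw deg -0.11
rel TCP (X,Z): origin [23.22 -3.55] tongue tip [83.05 -8.29] catch [-32.48   2.27]
tool fwd yaw -6.06
tip tray frame x,y,z 60.0 0.17 35.83
catch tray frame x,y,z -55.53 0.17 46.4
tcp tray -23.06 -0.68
```

Call:
step_arm(deltas="1 -0.3 0 -1 0;1 -0.6 0.1 -2 0;1 -0.9 0.1 -3 0;1 -0.9 0.1 -3 0")

```text
time: 16.77
ee_pos: [508.8, 283.7, 41.2]
orientation: [0.0, 0.053, 0.999, 0.0]
wrist_force: [1.8, -0.3, 3.8]
opening: 58.3
```

Call:
step_arm(deltas="1 -0.3 0 -1 0;1 -0.5 0.1 -2 0;1 -0.5 0.1 -2 0")

```text
time: 17.15
ee_pos: [508.5, 283.8, 39.8]
orientation: [0.001, 0.053, 0.999, 0.0]
wrist_force: [1.5, -1.2, 7.6]
opening: 58.0
```

```bash
python3 lidpose.py l15.png
```

```text
t 17.15 tcp [508.5 283.8  39.8] F [ 1.5 -1.2  7.6] open 58.0
tilt 3.4 edgeX -26.43 Y edges [-27.82  29.64] mid 0.91 edge yaw deg -0.29
rel TCP (X,Z): origin [24.17 -2.46] tongue tip [84.15 -4.52] catch [-31.73   0.86]
tool fwd yaw -6.08
tip tray frame x,y,z 59.94 0.18 35.23
catch tray frame x,y,z -55.94 0.23 40.62
tcp tray -24.21 -0.7
```

Call:
step_arm(deltas="1 -0.2 0 -1 0;1 -0.4 0.1 -2 0;1 -0.4 0.1 -2 0")

```text
time: 17.58
ee_pos: [508.5, 284.0, 38.6]
orientation: [0.001, 0.053, 0.999, 0.0]
wrist_force: [-0.4, -2.4, 14.0]
opening: 57.9
```

Call:
step_arm(deltas="1 -0.2 0 -1 0;1 -0.4 0.1 -2 0;1 -0.4 0.1 -2 0")

```text
time: 17.95
ee_pos: [508.4, 284.3, 36.4]
orientation: [0.001, 0.053, 0.999, 0.001]
wrist_force: [1.6, -0.6, 9.5]
opening: 57.8
```

```bash
python3 lidpose.py l16.png
```

```text
t 17.95 tcp [508.4 284.3  36.4] F [ 1.6 -0.6  9.5] open 57.8
tilt 1.24 edgeX -26.71 Y edges [-27.8   29.43] mid 0.82 edge yaw deg 0.0
rel TCP (X,Z): origin [24.8  -1.29] tongue tip [84.82 -1.09] catch [-31.18  -0.07]
tool fwd yaw -6.08
tip tray frame x,y,z 60.48 0.57 35.26
catch tray frame x,y,z -55.52 0.62 36.28
tcp tray -24.34 -0.21
```

Call:
step_arm(deltas="1 -0.3 -0.1 -1 0;1 -0.5 -0.2 -2 0;1 -0.5 -0.2 -2 0")

```text
time: 18.38
ee_pos: [507.8, 284.2, 34.6]
orientation: [0.001, 0.053, 0.999, 0.0]
wrist_force: [0.4, -1.2, 12.8]
opening: 57.8
```

```bash
python3 lidpose.py l17.png
```

```text
t 18.375 tcp [507.8 284.2  34.6] F [ 0.4 -1.2 12.8] open 57.8
tilt -0.03 edgeX -26.95 Y edges [-27.71  29.38] mid 0.84 edge yaw deg 0.07
rel TCP (X,Z): origin [25.06 -0.64] tongue tip [85.06  0.89] catch [-30.94  -0.67]
tool fwd yaw -6.07
tip tray frame x,y,z 60.05 0.43 35.46
catch tray frame x,y,z -55.95 0.46 33.9
tcp tray -25.0 -0.38
```

Call:
step_arm(deltas="1 0 0 0 0;1 0 0 0 0;1 0 0 0 0;1 0 0 0 0")

```text
time: 18.92
ee_pos: [507.8, 284.2, 34.6]
orientation: [0.001, 0.053, 0.999, 0.0]
wrist_force: [0.9, -2.4, 12.8]
opening: 57.9
```

```bash
python3 lidpose.py l18.png
python3 - <<'E'
from tilt import *
o,s,X,Y,Z,fx,P=tilt('l19.png')
th=np.radians(-6.06);ut=np.array([np.cos(th),np.sin(th)]);vt=np.array([-ut[1],ut[0]])
d=P[...,:2]-[532.67,281.94];x=d@ut;y=d@vt
m=(Z>40)&(Z<49)&(x<-54)&(x>-66)&(abs(y)<12)
print('latch',m.sum(),np.percentile(x[m],[0,10,50,90,100]),Z[m].max())
mm=m&(Z>46);print('tip top x',np.percentile(x[mm],[0,50,100]))
cv2.imwrite('pics/l19c.png',cv2.resize(s['frame'][130:280,230:410],(720,600),interpolation=cv2.INTER_CUBIC))
s=snap('side','s19.png');cv2.imwrite('pics/s19c.png',cv2.resize(s['frame'][200:320,160:300],(700,600),interpolation=cv2.INTER_CUBIC))
E
```

```text
t 18.925 tcp [507.8 284.2  34.6] F [ 0.9 -2.4 12.8] open 57.9
tilt 0.12 edgeX -26.93 Y edges [-27.82  29.42] mid 0.8 edge yaw deg -0.12
rel TCP (X,Z): origin [25.03 -0.72] tongue tip [85.03  0.66] catch [-30.97  -0.6 ]
tool fwd yaw -6.07
tip tray frame x,y,z 60.06 0.38 35.25
catch tray frame x,y,z -55.95 0.4 33.99
tcp tray -24.98 -0.4
t 18.975 tcp [507.8 284.2  34.6] F [ 0.6 -1.1 12.6] open 57.5
latch 259 [-61.11733288 -60.60636268 -59.18942224 -55.74301307 -55.09934005] 48.197658053911425
tip top x [-61.11733288 -60.00027085 -58.70673916]
```

View pics/l19c.png

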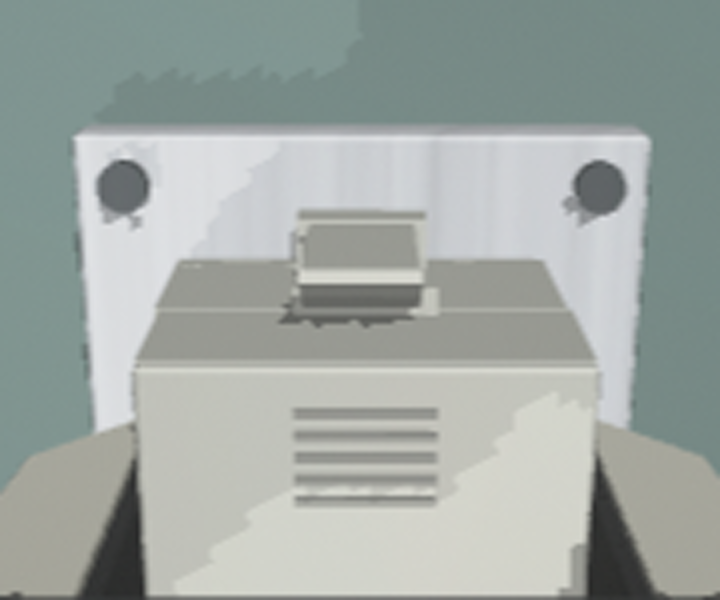

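View pics/s19c.png

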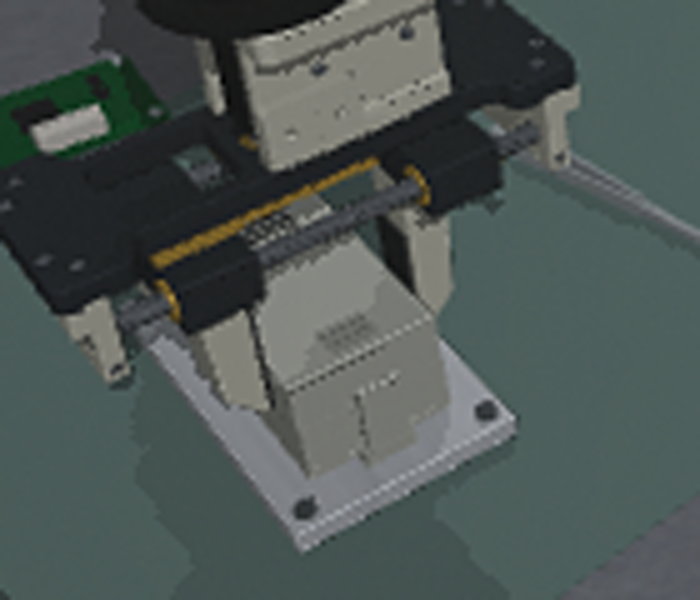

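Call:
step_arm(deltas="1 0 0 -0.3 0;1 0 0 -0.3 0;1 0 0 -0.3 0")

```text
time: 19.45
ee_pos: [507.8, 284.2, 34.6]
orientation: [0.001, 0.053, 0.999, 0.0]
wrist_force: [-0.1, -2.0, 15.6]
opening: 57.7
```

It's hard against the rim: z is unchanged and the force rose 2.8 N. I'll back off to about 10 N.

Call:
step_arm(deltas="1 0 0 0.5 0;1 0 0 0.6 0;1 0 0 0.6 0;1 0 0 0.6 0")

```text
time: 19.95
ee_pos: [507.8, 284.2, 34.6]
orientation: [0.001, 0.053, 0.999, 0.0]
wrist_force: [1.5, -2.0, 10.8]
opening: 57.7
```

```bash
python3 lidpose.py l20.png
```

```text
t 19.95 tcp [507.8 284.2  34.6] F [ 1.5 -2.  10.8] open 57.7
tilt 0.07 edgeX -26.97 Y edges [-27.83  29.52] mid 0.84 edge yaw deg 0.19
rel TCP (X,Z): origin [25.   -0.76] tongue tip [85.01  0.67] catch [-31.   -0.7]
tool fwd yaw -6.07
tip tray frame x,y,z 60.01 0.44 35.24
catch tray frame x,y,z -55.99 0.46 33.88
tcp tray -24.99 -0.39
```

```bash
python3 -c "
from workcell import ctrl
ctrl.hand_in();print(ctrl.get_obs()['wrist_force'])"
```

```text
the job is handed in; nothing more can be done
the job is handed in; nothing more can be done
```

The cover is closed on the housing and latched, with the gripper still holding it and pressing down at about 11 N. I handed the job in at about 20 s.

**How it was done**
- I gripped the grey two-tongued cover across its width towards the ledge end. The moves can't tilt the tool, so I pressed the ledge end lightly (about 12 N) on the housing's terminal strip. That turned the cover about 11° in the grip, ledge end up.
- I then slid the tongues under the lip and pressed the ledge end down. The force rose to 14 N, dropped to 9.5 N, and the cover went home.

**Last checks**
- **Position:** tilt is about 0°, with the tongue tips at x = 60.0, y = 0.4 in the housing's frame. The ledge's lower edge is at z = 33.9, against 34 expected.
- **Latch:** the wrist picture shows the nose hooked over the ledge, and the latch top is within about 0.2 mm of its rest position.
- **Seated hard:** moving the target 0.3 mm lower raised the force to 15.6 N without moving the cover. I then backed off to 10.8 N.

**Less certain**
- The force drop was less clear than described: it fell only to 9.5 N, not to a few N. Force was read only at the end of each move, and friction of the cover turning in the grip added to it.
- I did not compare the other objects before and after. None were touched on purpose.

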